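# Nip a drill chuck in a bench-held caliper by its thumb roller

### The arm

A 6-joint arm with a two-finger parallel gripper is mounted at the origin on a cart in front of the work surface, level with it; the furniture and walls round the work are solid. World frame = base frame: x ahead of the robot, y to its left, z up, the work surface at z = 0. Lengths are in m, angles in rad, forces in N, time in s.
With the tool pointing down it reaches from about 0.35 to 0.8 m from the base axis. Payload 7.3 kg.
Tool frame: the origin (TCP) lies on the centre line of the jaws, within the pads' length; the fingertips stand env.tips_ahead ahead of it and the grasp point (between the pads) lies 6 mm ahead of it (env.tips_ahead is the distance from the TCP to the fingertips, in m); z points along the fingers, y is the line along which they close (so a half turn about z gives the same grasp; the last joint's range is limited). The gripper opens to 85 mm and grips with 20 to 120 N. Pads are 22 mm wide; open, the fingers measure 114 mm over their backs; the gripper's body (76 mm by 85 mm) begins 54 mm behind the grasp point. The pads swing forward as they close: fully open they stand 13 mm farther back than shut.
Start: joints at [-1.433, 0.342, 1.524, -0, 1.275, -0.146], TCP at [0.147, -0.504, 0.256] pointing down, gripper open.
Joint ranges: [-2.53, 2.53], [-0.77, 2.02], [0.04, 2.7], [-1, 4.14], [0.28, 2.66], [-3.11, 3.11]. Speed limits (rad/s): [2.57, 2.57, 3.14, 3.14, 3.14, 3.14].

### API

Orientations are given as a rotation vector (axis times angle).
In Python, from cell import env gives the robot as it stands.
- The arm moves only by the tool step_arm, never from a script. Its argument "increments" is text: rows parted by semicolons, each of 6 numbers parted by spaces: the shift along the tool's x, y, z in units of 40 cm (1.0 is 40 cm), then the turn, a rotation vector about the tool's x, y, z in units of 60 degrees (1.0 is 60 degrees). A call has exactly 8 rows; each row is the pose to reach, as a shift and turn from the pose commanded when the call began, along the tool's axes at that moment; what a row does not reach only later rows make up. A row lasts 1/10 s, in which the tool goes at most 50 mm and 8.59 degrees, less where a joint would pass 70% of its speed; a pose out of reach is approached as far as the arm can. A call with a number of a shift or a turn outside -1 to 1 is refused whole. A call with a gripper value outside its range is refused whole. "gripper" is the gripper's target within -1 to 1 (fully open at 1, half-way at 0, shut at -1), set as the call begins (left out, the last holds). The fingers move at their own pace and stop on an object; the grip force is fixed at half the most. Time passes only in rows, so rows that repeat a pose let the fingers close, or fill a call up. It gives the time, the measured TCP pose, the force, the opening and the grip force at its end, in the units of the state.
- env.get_obs(): the state, without advancing time (a new reading comes with each control period).
- env.read_camera(name): name is "scene" or "top" or "wrist"; returns a dict with "pixels" (384x512x3 uint8, red, green, blue), "fx", "fy", "cx", "cy" (pixels), "R" (3x3) and "t" (3): a world point X has camera coordinates R X + t; the wrist camera has in their place "T_tool_cam" (4x4, takes a point from camera to tool coordinates, whose origin is the TCP and whose axes are the flange's). Camera axes: x right, y down, z forward; pixel columns grow to the right and rows downward; lengths in m; the calibration is good to about 2 mm. A picture is of the moment at which its call begins: read the wrist's pose just before it. There is no depth.
- env.close_job(): hands the job in; it is judged then, once.
The state is a dict: "time_s": time; "qpos": joint angles; "qvel": joint speeds; "joint_torque": joint torques, N m; "eef_pos": TCP position; "orientation": TCP orientation; "wrist_force": force on the tool from outside, world axes, zero at the start; "moment": the same for the moment, N m; "opening": opening from 0.0 (shut) to 1.0 (fully open); "grasp_force": force on a finger pad.
Only numpy, scipy, OpenCV 4.12 (cv2) and the standard library are available. Lean on these libraries where they do the work, as an engineer would, in place of code of your own. Each camera call takes 0.05 s, during which the arm holds its last target. There are 200 camera calls.

### The job

Take the size of the drill chuck with the caliper that is held jaws up in the bench stand. Roll the caliper's small thumb roller with a fingertip until the jaws stand wide enough apart, set the chuck down upright on the steel part rest, midway between the jaws and centred across them, and let go; then roll the roller the other way until the jaws close on the chuck with a light nip of a few newtons that stays when you take your hand away. Move the slide by its roller only: do not push the jaw or the slide, neither by hand nor with the chuck, do not bear down hard on the roller or squeeze the chuck hard, and leave the other tools where they lie.

Things in the scene. Friction and masses are not known exactly. Their poses are not given: they have to be found in the camera images.
- caliper_stand: grey cast stand, bolted down, holding a 150 mm caliper on edge, its two long jaws pointing up. Origin on the bench top under the beam; x runs along the beam away from the fixed jaw (the way the sliding jaw opens), y out of the scale face, z up. Base plate 12 mm thick, x -99 to 173 mm, y +-44 mm. Beam and jaws lie in the plane y = 0; only the jaws rise above 70 mm
- part_rest (a point): point on the part rest, 57 mm above the bench, midway across the beam and 21.5 mm from the fixed jaw's face: where the centre of the chuck's underside is when nipped. Axes as the stand. The rest is two flat steel ledges, 11 to 35 mm either side of the beam and x -38 to +32 mm from this point; a part stands across both, over the slot in which the slide runs
- fixed_face (a point): point on the measuring face of the fixed jaw, 75 mm above the bench, mid-thickness; the jaw is 4 mm thick in the stand's y, its tip is 94 mm above the bench. Axes as the caliper, not the stand
- jaw_face (a point): point on the measuring face of the sliding jaw, 75 mm above the bench, mid-thickness; the jaw is 4 mm thick in the stand's y, 19 mm long at its root, its tip is 94 mm above the bench. It is part of the slide
- roller_top (a point): topmost point of the thumb roller's exposed rim, 66 mm above the bench, 61 mm behind the sliding jaw's face; it travels with the slide. The roller is rigid: about 20 N for each mm that a fingertip is pressed in, so press to a force, some 5 N, at which the fingertip slips with 2.5 to 5 N along the rim
- thumb_roller: dark knurled steel wheel, 16 mm across, 7 mm wide, level axle across the beam, top 4 mm of its rim exposed; origin at its centre, turns. A fingertip pressed on it from above and drawn along the beam turns it without slip; it rolls on the beam, so the slide follows the fingertip, the same way, half as far. The slide resists with 3 N (1.5 N at the rim) and stays where it is left
- roller_housing: aluminium housing round the roller at the rear of the slide, 36 mm long, 13 mm wide, its top 62 mm above the bench; part of the slide, not to be pushed. Origin not on the part
- caliper_jaw (a joint): position of the slide in m: 0 closed, growing as it opens. The gap between the jaws is this plus 2 mm: they close on the 43 mm chuck at about 0.041. Starts at 0.02 to 0.03, too narrow. When the chuck stops the jaws, the force at the roller's rim rises until the fingertip slips; the nip is about twice the rim force less 3 N while the tip slides, and up to 3 N of it stay after release
- keyless_chuck: bare metal drill chuck with a blue and a red ring, 43 mm in diameter and 50 mm tall, about 0.3 kg, standing on its flat back face with its tapered nose up. Origin at the centre of its underside, z up along its axis; handle it as a plain cylinder of 43 mm diameter, 47 mm high
- punch_rod: thin steel rod, 8 x 152 x 8 mm, lying on the bench; to be left alone
- drift_punch: dark tapered drift punch, 12 x 148 x 12 mm, lying on the bench; to be left alone
- sliding_t_bar: bright steel T bar, 53 x 210 x 24 mm, lying on the bench; to be left alone
- adjustable_wrench: grey adjustable wrench, 38 x 168 x 14 mm, lying on the bench; to be left alone
- safety_glasses: black safety glasses, 87 x 126 x 46 mm, lying on the bench; to be left alone
Not all that is in view belongs to the job. Several things have the shape of the keyless_chuck; the one meant has the colours described above.

How it is judged:
On the way, in this order (a step that is already met when the one before it is completed fails the run):
1. the jaws are rolled open wide enough for the chuck, joint caliper_jaw above 46 mm (value of joint caliper_jaw above 0.046 m), for 0.2 s.
2. the chuck stands upright on the part rest between the open jaws, within 5 mm of their plane, and is let go (z of keyless_chuck in the frame of part_rest between -0.003 and 0.003 m and angle between keyless_chuck's own z axis and vertical below 0.06 rad and y of keyless_chuck in the frame of part_rest between -0.005 and 0.005 m and x of keyless_chuck in the frame of part_rest above -0.003 m and contact force between the fingers and keyless_chuck below 0.2 N and value of joint caliper_jaw above 0.045 m), for 0.2 s.
3. the jaws are rolled shut on it and nip it with over 3 N (z of keyless_chuck in the frame of part_rest between -0.003 and 0.003 m and angle between keyless_chuck's own z axis and vertical below 0.06 rad and y of keyless_chuck in the frame of part_rest between -0.005 and 0.005 m and value of joint caliper_jaw below 0.0435 m and contact force between caliper_jaw_c1 and keyless_chuck above 3 N), for 0.2 s.
At the end, for the whole second after the job is handed in: the chuck stands upright (within 0.06 rad) and at rest on the part rest (within 3 mm in height), its axis within 5 mm of the jaws' plane, the jaw closed on it (joint between 39 and 43.5 mm) and still nipping it with over 1 N (z of keyless_chuck in the frame of part_rest between -0.003 and 0.003 m and angle between keyless_chuck's own z axis and vertical below 0.06 rad and y of keyless_chuck in the frame of part_rest between -0.005 and 0.005 m and value of joint caliper_jaw between 0.039 and 0.0435 m and contact force between caliper_jaw_c1 and keyless_chuck above 1 N and linear speed of keyless_chuck below 0.01 m/s); the robot touches nothing.
It fails at once if the chuck is squeezed by the sliding jaw with over 18 N (contact force between caliper_jaw_c1 and keyless_chuck above 18 N).
It fails at once if the fingers press on the roller with over 18 N (contact force between the fingers and thumb_roller above 18 N).
It fails at once if the fingers push the sliding jaw, the slide or the roller's housing with over 3 N (contact force between the fingers and roller_housing above 3 N or contact force between the fingers and caliper_jaw_c0 above 3 N or contact force between the fingers and caliper_jaw_c1 above 3 N or contact force between the fingers and caliper_jaw_c2 above 3 N or contact force between the fingers and caliper_jaw_c3 above 3 N or contact force between the fingers and caliper_jaw_c4 above 3 N or contact force between the fingers and caliper_jaw_c5 above 3 N).
It fails at once if the chuck, held in the fingers, is pushed against the sliding jaw with over 3 N (contact force between the fingers and keyless_chuck above 0.5 N and contact force between caliper_jaw_c1 and keyless_chuck above 3 N).
It fails at once if another tool is moved by over 20 mm (distance of any of punch_rod, drift_punch, sliding_t_bar, adjustable_wrench, safety_glasses from where it was at the start of the episode above 0.02 m).
It also fails if it takes over 69 s, if anything falls off the work surface, if the arm or the gripper's body presses on something with over 40 N, if the wrist force passes 120 N, or if a joint passes its speed limit or range.

## Working session

There is one attempt and no reset: what is moved stays moved. The work goes in short steps, Python scripts to look and compute and a tool call to move; the robot and the scene stay as the last step left them, time stands still between calls to the robot, and variables do not carry over. Pictures are saved under pics/ and viewed, at most 13 in all, crops included, and the job is handed in when it is done.

Besides the shell and the picture viewer there is one more tool, called after "Request:" as a command line: name --argument value ..., lists and objects as JSON in quotes. step_arm: Moves the arm, as the interface text tells. Shifts and turns lie within -1 to 1; 1 stands for 40 cm of shift or 60 degrees of turn. Its arguments: {"type":"object","properties":{"increments":{"type":"string"},"gripper":{"type":"number"}},"required":["increments"]}

```bash
mkdir -p pics; ls; python3 - <<'E'
from cell import env
import cv2,numpy as np
o=env.get_obs();print({k:np.round(v,4).tolist() for k,v in o.items()},env.tips_ahead)
for n in("scene","top"):
    c=env.read_camera(n);cv2.imwrite(f"pics/{n}0.png",c["pixels"][:,:,::-1])
    print(n,c["fx"],c["fy"],c["cx"],c["cy"],np.round(c["R"],4).tolist(),np.round(c["t"],4).tolist())
c=env.read_camera("wrist");print(np.round(c["T_tool_cam"],4).tolist(),c["fx"])
E
```

```text
pics
{'time_s': 0.0, 'qpos': [-1.433, 0.3427, 1.5251, -0.0, 1.2754, -0.146], 'qvel': [-0.0005, 0.0007, 0.002, 0.0005, -0.0002, 0.002], 'joint_torque': [-0.0004, -43.368, -24.601, -0.0003, 0.0079, 0.0], 'eef_pos': [0.147, -0.5036, 0.2556], 'orientation': [-3.1084, -0.444, 0.0], 'wrist_force': [-0.2774, -0.0739, 0.2682], 'moment': [0.0011, 0.0124, -0.0212], 'grasp_force': 0.0, 'opening': 1.0042} 0.025
scene 373.15838612104125 373.15838612104125 258.18481969204635 183.10289477051796 [[-0.6365, -0.7711, 0.0179], [-0.4452, 0.3483, -0.8249], [0.6299, -0.533, -0.565]] [0.3185, 0.3428, 0.9066]
top 370.2016271089987 370.2016271089987 252.64525632171188 188.405785099593 [[-0.0194, -0.9994, -0.0276], [-0.9986, 0.0207, -0.048], [0.0485, 0.0267, -0.9985]] [-0.0108, 0.5501, 1.0736]
[[-0.0003, -0.9636, -0.2672, 0.0668], [1.0, -0.0003, -0.0003, 0.001], [0.0002, -0.2672, 0.9636, -0.1166], [0.0, 0.0, 0.0, 1.0]] 312.7336508805725
```

View pics/scene0.png

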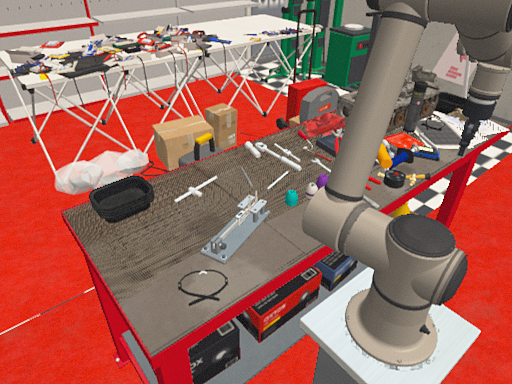

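View pics/top0.png

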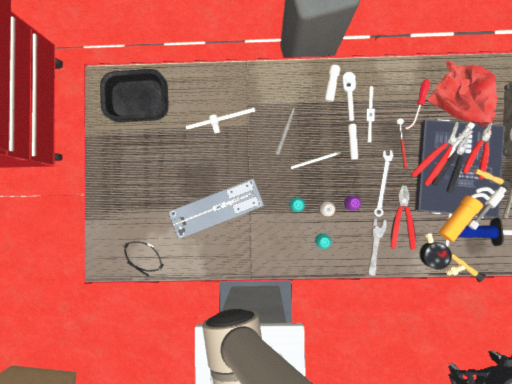

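The scene view shows the stand at about (235,230). The top view shows it at about (216,208). There are four chuck-shaped things in the top view: teal (297,205), pale/bare (328,209), purple (352,203) and teal (323,241). The bare metal one at (328,209) fits the description, so I'll confirm it in an enlarged crop.

```bash
python3 - <<'E'
import cv2,numpy as np
s=cv2.imread("pics/scene0.png");t=cv2.imread("pics/top0.png")
a=cv2.resize(s[170:270,190:340],(795,530),interpolation=cv2.INTER_CUBIC)
cv2.imwrite("pics/c1.png",a)
b=cv2.resize(t[170:255,160:370],None,fx=3.8,fy=3.8,interpolation=cv2.INTER_CUBIC)
cv2.imwrite("pics/c2.png",b)
E
```

```text
(no output)
```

View pics/c1.png

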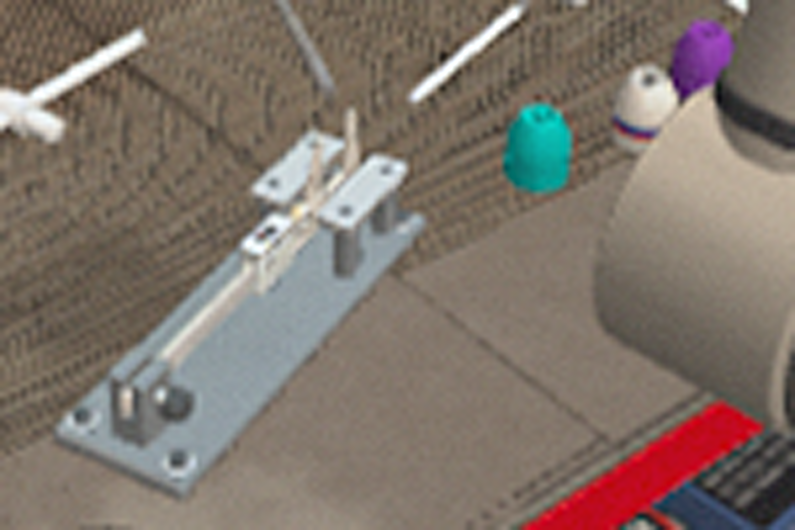

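View pics/c2.png

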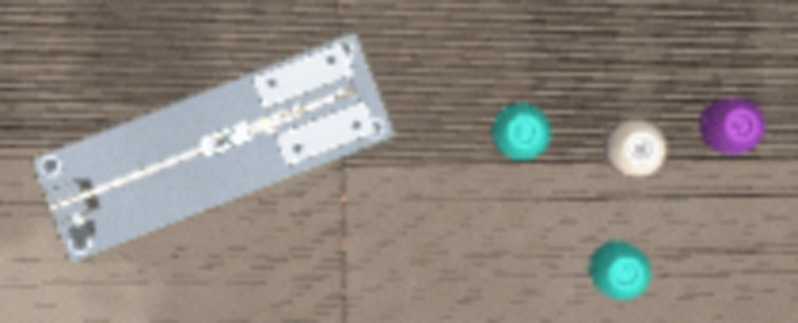

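The crops confirm the target: the bare metal chuck with the blue and red ring is at top (328,209). The fixed jaw and ledges are at the right-hand end of the stand in the top view, and the roller housing is near (219,206). Now I'll measure both.

```bash
cat > h.py <<'E'
import cv2,numpy as np
from cell import env
from scipy.spatial.transform import Rotation as Ro
def cam(n):
    o=env.get_obs();c=env.read_camera(n)
    if n=="wrist":
        T=np.eye(4);T[:3,:3]=Ro.from_rotvec(o["orientation"]).as_matrix();T[:3,3]=o["eef_pos"]
        W=T@np.array(c["T_tool_cam"]);R=W[:3,:3].T;t=-R@W[:3,3]
    else:R=np.array(c["R"]);t=np.array(c["t"])
    K=np.array([[c["fx"],0,c["cx"]],[0,c["fy"],c["cy"]],[0,0,1]])
    return c["pixels"],K,R,t
def ray(uv,z,C):
    _,K,R,t=C;uv=np.atleast_2d(uv).astype(float)
    d=(np.linalg.inv(K)@np.c_[uv,np.ones(len(uv))].T).T@R;o=-R.T@t
    return o+d*((z-o[2])/d[:,2])[:,None]
def proj(X,C):
    _,K,R,t=C;p=(K@(R@np.atleast_2d(X).T+t[:,None])).T;return p[:,:2]/p[:,2:]
E
python3 - <<'E'
from h import *
C=cam("top");hsv=cv2.cvtColor(C[0],cv2.COLOR_RGB2HSV)
roi=np.zeros(hsv.shape[:2],bool);roi[170:245,160:272]=1
m=((hsv[...,0]>95)&(hsv[...,0]<125)&(hsv[...,1]>15)&roi).astype(np.uint8)
m=cv2.morphologyEx(m,cv2.MORPH_CLOSE,np.ones((9,9)))
c=max(cv2.findContours(m,0,1)[0],key=cv2.contourArea)
r=cv2.minAreaRect(c);b=cv2.boxPoints(r);print(r)
w=ray(b,.012,C);print(w.round(4));print(np.linalg.norm(np.diff(w,axis=0),axis=1))
cc=w.mean(0);print("centre",cc)
# chuck: bright
m=((hsv[...,2]>150)&(hsv[...,1]<75)).astype(np.uint8);m[:195]=0;m[222:]=0;m[:,:316]=0;m[:,340:]=0
c=max(cv2.findContours(m,0,1)[0],key=cv2.contourArea);e=cv2.minEnclosingCircle(c);print(e,ray(e[0],.025,C),ray(e[0],.047,C))
E
```

```text
((215.4480743408203, 208.41323852539062), (28.221712112426758, 90.34937286376953), 68.5522689819336)
[[ 0.486   0.2283  0.012 ]
 [ 0.5783 -0.0215  0.012 ]
 [ 0.5005 -0.0502  0.012 ]
 [ 0.4084  0.1985  0.012 ]]
[0.26633006 0.08291746 0.26521785]
centre [0.49329442 0.08878257 0.012     ]
((327.1400146484375, 213.86000061035156), 12.268712997436523) [[ 0.47144198 -0.23516798  0.025     ]] [[ 0.47196765 -0.23138944  0.047     ]]
```

Request:
step_arm --increments "0.96 -0.41 0 0 0 -0.95;0.96 -0.41 0 0 0 -0.95;0.96 -0.41 0 0 0 -0.95;0.96 -0.41 0 0 0 -0.95;0.96 -0.41 0 0 0 -0.95;0.96 -0.41 0 0 0 -0.95;0.96 -0.41 0 0 0 -0.95;0.96 -0.41 0 0 0 -0.95"

```text
time_s: 1.0
eef_pos: [0.4575, -0.2486, 0.2563]
orientation: [2.518, 1.878, -0.0]
wrist_force: [0.6, -1.1, 0.8]
opening: 1.0
grasp_force: 0.0
```

```bash
python3 - <<'E'
from h import *
o=env.get_obs();print({k:np.round(o[k],4).tolist() for k in("time_s","qpos","eef_pos","orientation")})
C=cam("wrist");np.savez("w1.npz",p=C[0],K=C[1],R=C[2],t=C[3])
cv2.imwrite("pics/w1.png",C[0][:,:,::-1])
print(proj([[.475,-.233,.025],[.55,-.03,.057]],C))
E
```

```text
{'time_s': 1.0, 'qpos': [-0.6449, 0.334, 1.536, -0.0001, 1.2715, -0.3554], 'eef_pos': [0.4575, -0.2486, 0.2563], 'orientation': [2.5184, 1.8778, -0.0001]}
[[ 269.43938667  145.9902718 ]
 [ 290.0356034  -109.69779703]]
```

View pics/w1.png

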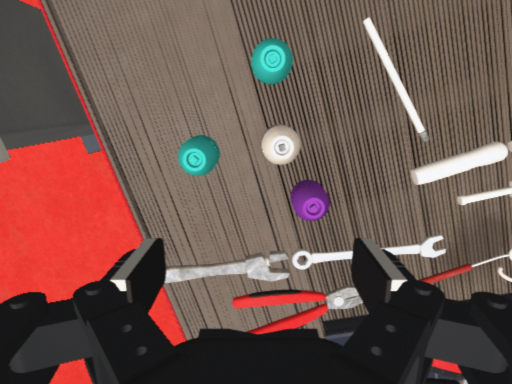

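The wrist view shows the bare chuck at (281,145), with the teal ones at (272,61) and (199,155) and the purple one at (312,201). Now I'll measure the chuck and move over the stand.

Request:
step_arm --increments "0.795 -0.126 0 0 0 -0.615;0.795 -0.126 0 0 0 -0.615;0.795 -0.126 0 0 0 -0.615;0.795 -0.126 0 0 0 -0.615;0.795 -0.126 0 0 0 -0.615;0.795 -0.126 0 0 0 -0.615;0.795 -0.126 0 0 0 -0.615;0.795 -0.126 0 0 0 -0.615" --gripper -1

```text
time_s: 1.85
eef_pos: [0.4994, 0.0717, 0.2561]
orientation: [-1.793, -2.579, -0.001]
wrist_force: [-0.5, -0.7, 0.3]
opening: 0.001
grasp_force: 0.0
```

```bash
python3 - <<'E'
from h import *
o=env.get_obs();print({k:np.round(o[k],4).tolist() for k in("time_s","eef_pos","orientation","opening")})
C=cam("wrist");np.savez("w2.npz",p=C[0],K=C[1],R=C[2],t=C[3])
cv2.imwrite("pics/w2.png",cv2.resize(C[0][:,:,::-1],(800,600),interpolation=cv2.INTER_CUBIC))
f=np.load("w1.npz");W=(f["p"],f["K"],f["R"],f["t"])
hsv=cv2.cvtColor(W[0],cv2.COLOR_RGB2HSV)
m=np.zeros((384,512),np.uint8);m[118:172,255:307]=((hsv[...,2]>125)&(hsv[...,1]<70))[118:172,255:307]
m=cv2.morphologyEx(m,cv2.MORPH_OPEN,np.ones((5,5)))
c=max(cv2.findContours(m,0,1)[0],key=cv2.contourArea);e=cv2.minEnclosingCircle(c);print(e,cv2.boundingRect(c),ray(e[0],.02,W),ray(e[0],.03,W))
print("nose",ray([282,148],.05,W))
E
```

```text
{'time_s': 1.85, 'eef_pos': [0.4994, 0.0717, 0.2561], 'orientation': [-1.7925, -2.5794, -0.0005], 'opening': 0.0006}
((278.6861267089844, 151.20753479003906), 26.543277740478516) (255, 126, 46, 46) [[ 0.48338515 -0.2423567   0.02      ]] [[ 0.48318447 -0.24073142  0.03      ]]
nose [[ 0.48695981 -0.23525391  0.05      ]]
```

View pics/w2.png

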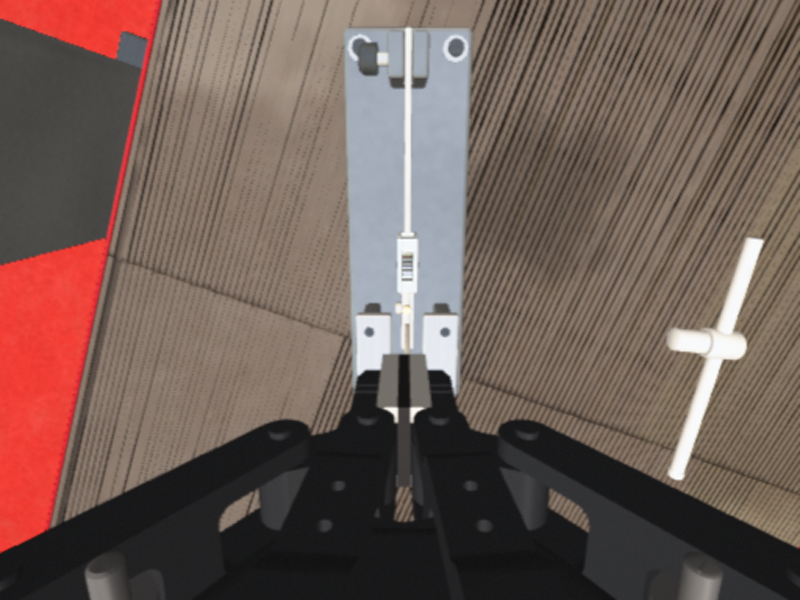

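The wrist view (enlarged 1.5625×) shows the roller at about (406,266), housing rows 234–292, the far edge of the ledges at row 313, and the beam running almost straight up at column 408. The plate's far edge is at row 28.

```bash
python3 - <<'E'
from h import *
f=np.load("w2.npz");W=(f["p"],f["K"],f["R"],f["t"])
h=cv2.cvtColor(W[0],cv2.COLOR_RGB2HSV).astype(int);g=W[0].astype(int).sum(2)/3
# plate edges: bluish region per row
L=[];Rr=[]
for r in range(60,190,6):
    b=np.where((h[r,200:320,0]>95)&(h[r,200:320,0]<125)&(h[r,200:320,1]>15))[0]+200
    L.append((b.min()-.5,r));Rr.append((b.max()+.5,r))
l=ray(L,.012,W);rr=ray(Rr,.012,W);M=(l+rr)/2
def head(P):
    v=np.linalg.svd(P[:,:2]-P[:,:2].mean(0))[2][0];v=v*np.sign(v[1]);return np.degrees(np.arctan2(v[1],v[0]))
print("heads",head(l),head(rr),head(M),"width",np.linalg.norm(l-rr,axis=1).round(4))
bm=[]
for r in range(60,148,4):
    row=g[r,245:275];w=np.clip(row-190,0,None);bm.append(((w*np.arange(245,275)).sum()/w.sum(),r))
for z in(.05,.06): P=ray(bm,z,W);print("beam",head(P),P[[0,-1]])
a=np.radians(110.3);u=np.array([np.cos(a),np.sin(a)]);n=np.array([-u[1],u[0]])
c=(M[:,:2]@n).mean();print("plate mid n",c,"beam n",(ray(bm,.055,W)[:,:2]@n).round(4))
S=lambda px,z:(lambda p:(p[:,:2]@u,p[:,:2]@n))(ray(np.array(px)/1.5625-.18,z,W))
print("roller",ray(np.array([406.5,266])/1.5625-.18,.065,W),S([[406.5,266],[406.5,251],[406.5,282]],.065))
print("housing ends",S([[407,234.5],[407,292]],.062))
print("ledge end",S([[374,313.5],[440,313.5]],.057))
print("plate end",S([[408,28.5]],.012))
print(W[0][150:192,260].mean(1).round().tolist())
e=env.get_obs()["eef_pos"];print("tcp",e[:2]@u,e[:2]@n)
# top-cam chuck w/ saturation-free approach
C=cam("top");cv2.imwrite("pics/t2.png",C[0][:,:,::-1]);print(C[0][200:220,318:338].astype(int).sum(2)//3)
E
```

```text
heads 110.2141166852174 110.22151188677616 110.21781942030938 width [0.0827 0.0831 0.0835 0.0828 0.0832 0.0825 0.0829 0.0833 0.0837 0.0819
 0.0823 0.0827 0.0831 0.0836 0.0828 0.0821 0.0825 0.0829 0.0834 0.0826
 0.0831 0.0835]
beam 110.33528341345657 [[0.46363774 0.17185067 0.05      ]
 [0.49161244 0.0963703  0.05      ]]
beam 110.33528341345657 [[0.46400324 0.17066784 0.06      ]
 [0.49111103 0.0975265  0.06      ]]
plate mid n -0.4942394754559056 beam n [-0.4944 -0.4945 -0.4945 -0.4945 -0.4944 -0.4944 -0.4944 -0.4944 -0.4946
 -0.4946 -0.4945 -0.4945 -0.4945 -0.4945 -0.4945 -0.4945 -0.4945 -0.4945
 -0.4945 -0.4945 -0.4945 -0.4945]
roller [[0.49964344 0.07353916 0.065     ]] (array([-0.10437256, -0.09462679, -0.11494858]), array([-0.49412341, -0.49409312, -0.49415627]))
housing ends (array([-0.08452432, -0.12245524]), array([-0.49439643, -0.49452462]))
ledge end (array([-0.13888641, -0.13881261]), array([-0.47227544, -0.51694643]))
plate end (array([0.04560966]), array([-0.49493782]))
[242.0, 200.0, 175.0, 247.0, 248.0, 247.0, 247.0, 247.0, 248.0, 248.0, 248.0, 226.0, 201.0, 160.0, 11
[... 1240 characters left out ...]
 181 107
   81  80]
 [ 93 100 114 159 185 201 213 223 241 245 239 244 245 243 237 221 159 118
  112 113]
 [117 117 115 140 176 197 213 222 234 241 236 236 238 237 227 197 140 116
  121 119]
 [129 131 128 126 150 181 203 215 224 232 233 234 232 225 200 153 133 126
  125 119]
 [129 130 132 133 131 146 186 199 209 216 220 220 213 184 151 134 132 133
  134 133]
 [123 123 130 132 132 135 147 143 149 163 163 154 140 133 122 121 131 136
  135 138]
 [136 134 132 133 136 134 132 130 132 134 137 136 135 132 137 134 135 131
  135 138]
 [137 136 137 133 135 135 132 134 134 132 134 135 132 134 134 134 133 133
  135 133]
 [135 135 132 133 135 132 131 130 131 133 132 136 128 122 125 122 121 120
  120 123]]
```

Geometry: heading is 110.3°, u is along the beam, and n is across it with the beam at -0.4944. The roller is at u = -0.1044, part_rest at u ≈ -0.171, and the joint at about 25 mm. Now I'll descend to just above the roller.

Request:
step_arm --increments "-0.007 0.0045 0.1 0 0 0;-0.007 0.0045 0.2 0 0 0;-0.007 0.0045 0.29 0 0 0;-0.007 0.0045 0.35 0 0 0;-0.007 0.0045 0.38 0 0 0;-0.007 0.0045 0.3925 0 0 0;-0.007 0.0045 0.3975 0 0 0;-0.007 0.0045 0.3975 0 0 0"

```text
time_s: 2.75
eef_pos: [0.5028, 0.0665, 0.0982]
orientation: [1.798, 2.574, 0.001]
wrist_force: [0.2, 0.1, -0.7]
opening: 0.0
grasp_force: 0.0
```

```bash
python3 - <<'E'
from h import *
o=env.get_obs();print({k:np.round(o[k],4).tolist() for k in("time_s","eef_pos","orientation","wrist_force")})
C=cam("wrist");o=env.get_obs();print(np.round(o["wrist_force"],2))
cv2.imwrite("pics/w3.png",cv2.resize(C[0][80:290,130:410,::-1],(800,600),interpolation=cv2.INTER_CUBIC))
E
```

```text
{'time_s': 2.75, 'eef_pos': [0.5028, 0.0665, 0.0982], 'orientation': [1.798, 2.5743, 0.0014], 'wrist_force': [0.168, 0.0556, -0.6516]}
[0.96 0.05 0.54]
```

View pics/w3.png

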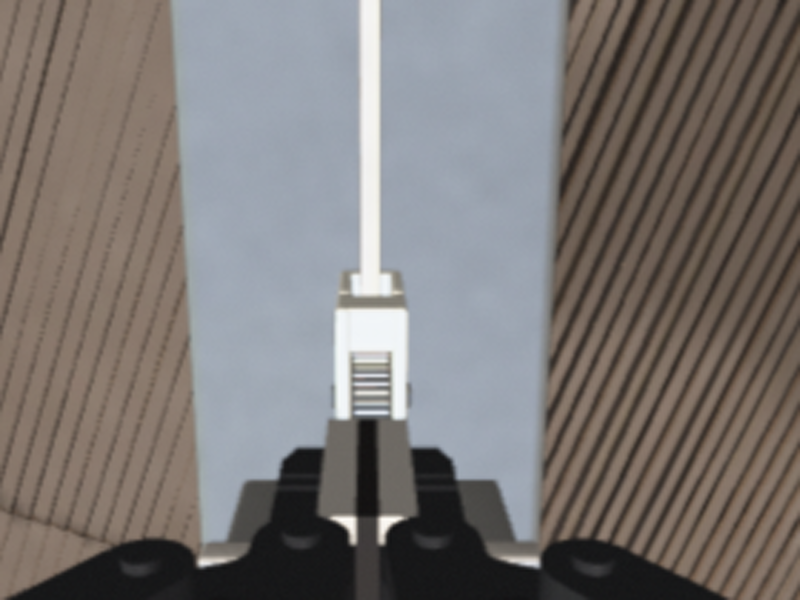

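The fingertips sit behind and over the roller, centred across it to within 1 mm (finger centre 367, roller centre 371). Now a slow descent.

Request:
step_arm --increments "0.007 0 0 0 0 0;0.007 0 0.003 0 0 0;0.007 0 0.006 0 0 0;0.007 0 0.008 0 0 0;0.007 0 0.01 0 0 0;0.007 0 0.01 0 0 0;0.007 0 0.01 0 0 0;0.007 0 0.01 0 0 0"

```text
time_s: 3.6
eef_pos: [0.5012, 0.0695, 0.0933]
orientation: [1.798, 2.576, -0.0]
wrist_force: [-0.6, 0.6, -0.7]
opening: -0.0
grasp_force: 0.0
```

Request:
step_arm --increments "0 0 0.001 0 0 0;0 0 0.002 0 0 0;0 0 0.003 0 0 0;0 0 0.004 0 0 0;0 0 0.0045 0 0 0;0 0 0.005 0 0 0;0 0 0.005 0 0 0;0 0 0.005 0 0 0"

```text
time_s: 4.4
eef_pos: [0.5012, 0.0694, 0.0913]
orientation: [1.798, 2.576, -0.0]
wrist_force: [-0.3, 0.4, -0.3]
opening: -0.004
grasp_force: 0.0
```

Request:
step_arm --increments "0 0 0.0005 0 0 0;0 0 0.001 0 0 0;0 0 0.0015 0 0 0;0 0 0.0015 0 0 0;0 0 0.0015 0 0 0;0 0 0.0015 0 0 0;0 0 0.0015 0 0 0;0 0 0.0015 0 0 0"

```text
time_s: 5.2
eef_pos: [0.5013, 0.0695, 0.0908]
orientation: [1.798, 2.576, 0.0]
wrist_force: [-0.8, -0.3, 4.4]
opening: 0.0
grasp_force: 2.0
```

Contact gives 4.4 N. Press slightly more and draw along the beam to open.

Request:
step_arm --increments "0.006 0 0.0003 0 0 0;0.014 0 0.0003 0 0 0;0.022 0 0.0003 0 0 0;0.03 0 0.0003 0 0 0;0.038 0 0.0003 0 0 0;0.044 0 0.0003 0 0 0;0.05 0 0.0003 0 0 0;0.05 0 0.0003 0 0 0"

```text
time_s: 6.0
eef_pos: [0.4943, 0.0886, 0.0907]
orientation: [1.798, 2.576, 0.0]
wrist_force: [-1.2, -0.7, 5.4]
opening: 0.0
grasp_force: 2.6
```

```bash
cat > l.py <<'E'
from h import *
a=np.radians(110.3);u=np.array([np.cos(a),np.sin(a)]);n=np.array([-u[1],u[0]])
o=env.get_obs();f=np.array(o["wrist_force"]);e=np.array(o["eef_pos"])
print("u,n,z",e[:2]@u,e[:2]@n,e[2],"f u,n,z",f[:2]@u,f[:2]@n,f[2])
# roller side: housing front end (far) along the beam, from wrist image
C=cam("wrist");g=C[0].astype(float).mean(2)
P=np.array([u*s+n*-.4944 for s in np.arange(-.12,.0,.0005)]);X=np.c_[P,np.full(len(P),.062)]
off=X.copy();off[:,:2]+=n*.0052;q=proj(off,C);off[:,:2]-=n*.0104;q2=proj(off,C)
s=cv2.remap(g.astype(np.float32),np.r_[q,q2][:,0].astype(np.float32),np.r_[q,q2][:,1].astype(np.float32),1).ravel().reshape(2,-1).mean(0)
sat=np.arange(-.12,0,.0005);
i=np.where(s>215)[0];print("housing far end u",sat[i.max()] if len(i) else None)
E
python3 l.py
```

```text
u,n,z -0.08837268394781969 -0.49431629570914176 0.0907169919134726 f u,n,z -0.26598628056254164 1.3790656593932373 5.360791843969828
housing far end u -0.07699999999999996
```

Request:
step_arm --increments "0 0 -0.006 0 0 0;-0.015 0 -0.008 0 0 0;-0.029 0 -0.008 0 0 0;-0.029 0 -0.004 0 0 0;-0.029 0 -0.002 0 0 0;-0.029 0 -0.001 0 0 0;-0.029 0 0 0 0 0;-0.029 0 0 0 0 0"

```text
time_s: 6.85
eef_pos: [0.4983, 0.0773, 0.0908]
orientation: [1.798, 2.576, -0.0]
wrist_force: [0.1, -1.8, 3.3]
opening: -0.004
grasp_force: 2.0
```

Request:
step_arm --increments "-0.022 0 0 0 0 0;-0.014 0 0 0 0 0;-0.006 0 0 0 0 0;0.002 0 0 0 0 0;0.01 0 0 0 0 0;0.018 0 0 0 0 0;0.026 0 0 0 0 0;0.026 0 0 0 0 0"

```text
time_s: 7.65
eef_pos: [0.4947, 0.0877, 0.0908]
orientation: [1.797, 2.576, 0.001]
wrist_force: [0.9, 0.8, 5.0]
opening: 0.0
grasp_force: 2.5
```

```bash
python3 l.py
```

```text
u,n,z -0.0893838741833117 -0.49442543487913587 0.0907539574271425 f u,n,z 0.4740659419165709 -1.1446307329537213 5.026275227721006
housing far end u -0.07049999999999995
```

Request:
step_arm --increments "0.006 0 0 0 0 0;0.012 0 0 0 0 0;0.018 0 0 0 0 0;0.024 0 0 0 0 0;0.03 0 0 0 0 0;0.036 0 0 0 0 0;0.04 0 0 0 0 0;0.04 0 0 0 0 0"

```text
time_s: 8.5
eef_pos: [0.4894, 0.1022, 0.0907]
orientation: [1.798, 2.576, 0.0]
wrist_force: [0.6, -0.8, 5.0]
opening: 0.001
grasp_force: 2.6
```

Request:
step_arm --increments "0 0 -0.006 0 0 0;-0.015 0 -0.008 0 0 0;-0.032 0 -0.008 0 0 0;-0.032 0 -0.004 0 0 0;-0.032 0 -0.002 0 0 0;-0.032 0 -0.001 0 0 0;-0.032 0 0 0 0 0;-0.032 0 0 0 0 0"

```text
time_s: 9.3
eef_pos: [0.4936, 0.09, 0.0908]
orientation: [1.798, 2.576, -0.0]
wrist_force: [-1.2, -2.4, 4.2]
opening: -0.001
grasp_force: 2.0
```

Request:
step_arm --increments "0.006 0 0 0 0 0;0.012 0 0 0 0 0;0.018 0 0 0 0 0;0.024 0 0 0 0 0;0.03 0 0 0 0 0;0.036 0 0 0 0 0;0.04 0 0 0 0 0;0.04 0 0 0 0 0"

```text
time_s: 10.1
eef_pos: [0.4878, 0.1055, 0.0907]
orientation: [-1.798, -2.576, 0.0]
wrist_force: [-2.2, -2.6, 6.1]
opening: 0.002
grasp_force: 2.7
```

```bash
python3 l.py
```

```text
u,n,z -0.07026132152114273 -0.4941479451845208 0.09069654224991475 f u,n,z -1.6854000165643312 2.917436922769837 6.139018678483026
housing far end u -0.05449999999999994
```

Lift and re-measure the jaw opening.

Request:
step_arm --increments "0 0 -0.05 0 0 0;0 0 -0.15 0 0 0;-0.09 0 -0.27 0 0 0;-0.2 0 -0.39 0 0 0;-0.25 0 -0.4125 0 0 0;-0.25 0 -0.4125 0 0 0;-0.25 0 -0.4125 0 0 0;-0.25 0 -0.4125 0 0 0"

```text
time_s: 10.95
eef_pos: [0.5216, 0.0124, 0.254]
orientation: [-1.796, -2.574, 0.001]
wrist_force: [-0.2, 0.3, -0.5]
opening: 0.001
grasp_force: 0.0
```

```bash
python3 l.py; python3 - <<'E'
from h import *
C=cam("wrist");np.savez("w4.npz",p=C[0],K=C[1],R=C[2],t=C[3])
cv2.imwrite("pics/w4.png",cv2.resize(C[0][90:300,120:400,::-1],(800,600),interpolation=cv2.INTER_CUBIC))
E
```

```text
u,n,z -0.16933598904796954 -0.49346363609337396 0.2540400218236698 f u,n,z 0.38159271798357414 0.02885453501905233 -0.48821151602256957
housing far end u -0.05499999999999994
```

View pics/w4.png

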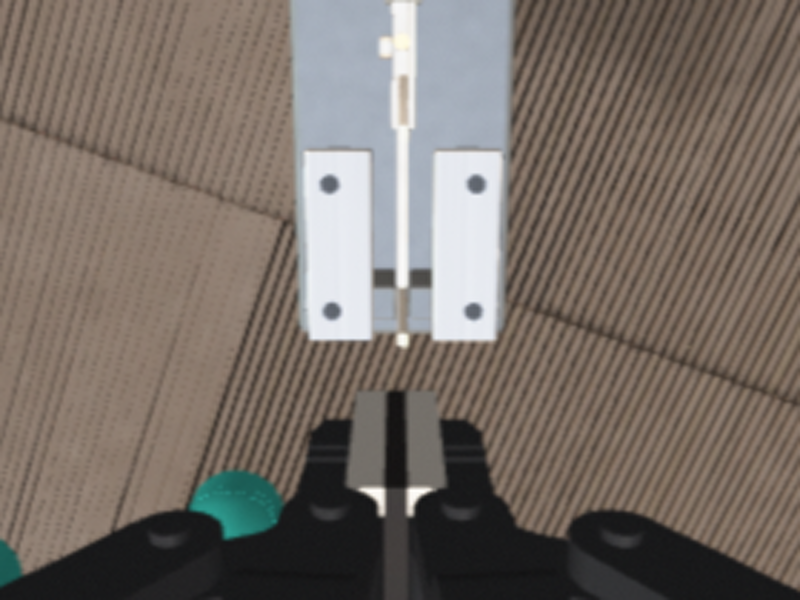

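The crop shows both ledges, rows 150–340, columns 305–371 and 432–500. The fixed jaw's face tip is at about (402,333), and the sliding jaw's face edge at the tip is at about (402,128).

```bash
cat >> h.py <<'E'
a=np.radians(110.3);u=np.array([np.cos(a),np.sin(a)]);n=np.array([-u[1],u[0]])
def un(p):p=np.atleast_2d(p);return np.c_[p[:,:2]@u,p[:,:2]@n].round(4).tolist()
E
python3 - <<'E'
from h import *
f=np.load("w4.npz");W=(f["p"],f["K"],f["R"],f["t"])
N=lambda x:np.array(x)/2.857+[120-.3,90-.3]
print("ledges",un(ray(N([[305,150],[371,150],[432,150],[500,150],[311,340],[371,340],[434,340],[496,340]]),.057,W)))
print("fixed tip",un(ray(N([[402,333],[402,346]]),.094,W)),"slide tip",un(ray(N([[403,128],[403,75]]),.094,W)))
print("beam",un(ray(N([[402,200]]),.05,W)))
f=np.load("w1.npz");W1=(f["p"],f["K"],f["R"],f["t"])
T=cam("top")
# triangulate nose: wrist (282,148), top (328,209.2)
for z in(.045,.05,.055):print(z,ray([282,148],z,W1),ray([328.3,209.2],z,T))
print("base row check", ray([[327.5,209.5]],.025,T))
print(un(ray([[328.,209.4]],.05,T)))
E
```

```text
ledges [[-0.1402, -0.4604], [-0.1402, -0.4835], [-0.1402, -0.5049], [-0.1402, -0.5286], [-0.2103, -0.4607], [-0.2103, -0.4829], [-0.2103, -0.5062], [-0.2103, -0.5292]]
fixed tip [[-0.1952, -0.4942], [-0.1997, -0.4942]] slide tip [[-0.1291, -0.4945], [-0.1133, -0.4945]]
beam [[-0.1591, -0.4944]]
0.045 [[ 0.48712483 -0.23603206  0.045     ]] [[ 0.48499137 -0.23537442  0.045     ]]
0.05 [[ 0.48695981 -0.23525391  0.05      ]] [[ 0.48504877 -0.23449837  0.05      ]]
0.055 [[ 0.48679479 -0.23447575  0.055     ]] [[ 0.48510618 -0.23362232  0.055     ]]
base row check [[ 0.4839437  -0.23656267  0.025     ]]
[[-0.3872, -0.3734]]
```

Request:
step_arm --increments "-0.549 -0.298 0.05 0 0 0;-0.549 -0.298 0.05 0 0 0;-0.549 -0.298 0.05 0 0 0;-0.549 -0.298 0.1 0 0 0;-0.549 -0.298 0.2 0 0 0;-0.549 -0.298 0.2 0 0 0;-0.549 -0.298 0.2 0 0 0;-0.549 -0.298 0.2 0 0 0" --gripper 1

```text
time_s: 11.9
eef_pos: [0.4864, -0.2352, 0.1753]
orientation: [-1.798, -2.575, -0.001]
wrist_force: [0.4, 0.1, 1.1]
opening: 1.0
grasp_force: 0.0
```

```bash
python3 - <<'E'
from h import *
o=env.get_obs();print({k:np.round(o[k],4).tolist() for k in("time_s","eef_pos","orientation","opening")},un(o["eef_pos"]))
C=cam("wrist");np.savez("w5.npz",p=C[0],K=C[1],R=C[2],t=C[3])
cv2.imwrite("pics/w5.png",C[0][:,:,::-1]);print(proj([.486,-.235,.05],C),proj([.486,-.235,.0],C))
E
```

```text
{'time_s': 11.9, 'eef_pos': [0.4864, -0.2352, 0.1753], 'orientation': [-1.7977, -2.5747, -0.0005], 'opening': 1.0001} [[-0.3894, -0.3746]]
[[259.02677973 188.75191219]] [[258.92707557 174.97683526]]
```

View pics/w5.png

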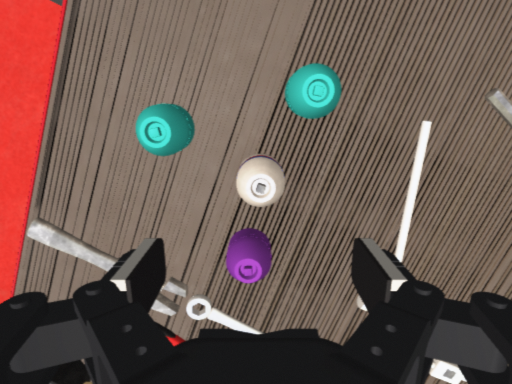

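The bare chuck is centred at (260,182) with its nose at (261,187), 1–2 px from the prediction. It is clear of the purple one at (249,255). Now I'll descend and grip.

Request:
step_arm --increments "0.0025 0.003 0.08 0 0 0;0.0025 0.003 0.16 0 0 0;0.0025 0.003 0.24 0 0 0;0.0025 0.003 0.3 0 0 0;0.0025 0.003 0.335 0 0 0;0.0025 0.003 0.3475 0 0 0;0.0025 0.003 0.3475 0 0 0;0.0025 0.003 0.3475 0 0 0"

```text
time_s: 12.75
eef_pos: [0.4881, -0.2345, 0.0379]
orientation: [1.796, 2.575, 0.0]
wrist_force: [0.1, -0.5, 1.0]
opening: 1.0
grasp_force: 0.0
```

Request:
step_arm --increments "0 0 0 0 0 0;0 0 0 0 0 0;0 0 0 0 0 0;0 0 0 0 0 0;0 0 0 0 0 0;0 0 0 0 0 0;0 0 0 0 0 0;0 0 0 0 0 0" --gripper -1

```text
time_s: 13.55
eef_pos: [0.4875, -0.2348, 0.0374]
orientation: [1.798, 2.575, 0.0]
wrist_force: [-0.1, 0.9, 5.9]
opening: 0.485
grasp_force: 60.4
```

Request:
step_arm --increments "0 0 -0.1 0 0 0;0 0 -0.2 0 0 0;0.1 0.05 -0.3 0 0 0;0.2 0.1 -0.35 0 0 0;0.3 0.16 -0.375 0 0 0;0.4 0.22 -0.375 0 0 0;0.5 0.27 -0.375 0 0 0;0.548 0.2965 -0.375 0 0 0"

```text
time_s: 14.35
eef_pos: [0.5223, 0.0157, 0.1864]
orientation: [-1.794, -2.577, -0.001]
wrist_force: [0.3, -0.4, -3.8]
opening: 0.492
grasp_force: 61.9
```

```bash
python3 - <<'E'
from h import *
o=env.get_obs();print({k:np.round(o[k],4).tolist() for k in("time_s","eef_pos","orientation","opening","qvel")},un(o["eef_pos"]))
C=cam("wrist");np.savez("w6.npz",p=C[0],K=C[1],R=C[2],t=C[3])
o=env.get_obs();print(o["eef_pos"],un(o["eef_pos"]))
cv2.imwrite("pics/w6.png",cv2.resize(C[0][90:360,80:440,::-1],(800,600),interpolation=cv2.INTER_CUBIC))
e=np.array(o["eef_pos"]);print(proj([e+[0,0,.0126]],C))
E
```

```text
{'time_s': 14.35, 'eef_pos': [0.5223, 0.0157, 0.1864], 'orientation': [-1.7943, -2.5773, -0.0006], 'opening': 0.4924, 'qvel': [0.3804, 0.0665, -0.0966, -0.0295, 0.0304, 0.3826]} [[-0.1665, -0.4953]]
[0.52265952 0.01731192 0.18634062] [[-0.1651, -0.4962]]
[[262.73574003 282.43856605]]
```

View pics/w6.png

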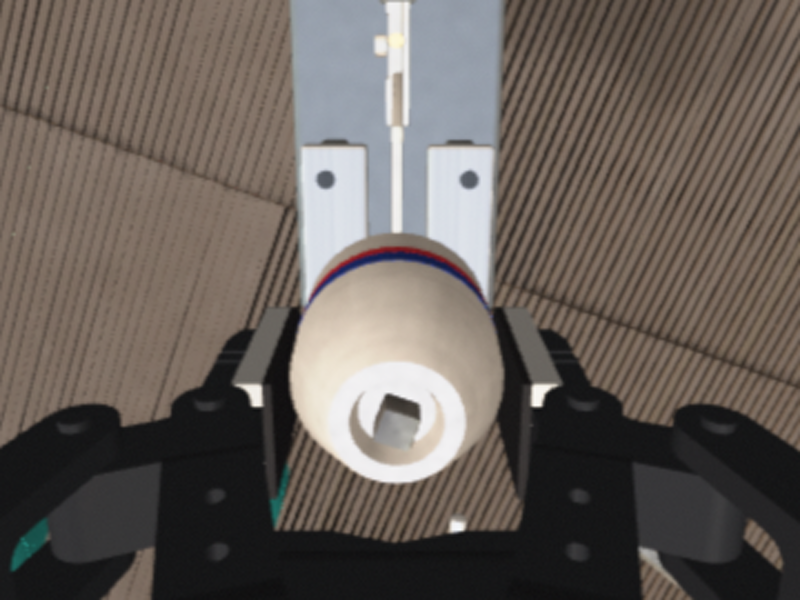

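The chuck is upright in the grip, with its nose at (397,421), in line with the beam at column 397. Lower it to just above the rest.

Request:
step_arm --increments "0 0.0018 0 0 0 0;0 0.0018 0.05 0 0 0;0 0.0018 0.1 0 0 0;0 0.0018 0.15 0 0 0;0 0.0018 0.19 0 0 0;0 0.0018 0.215 0 0 0;0 0.0018 0.2225 0 0 0;0 0.0018 0.2225 0 0 0"

```text
time_s: 15.2
eef_pos: [0.5236, 0.0117, 0.0975]
orientation: [-1.799, -2.575, 0.001]
wrist_force: [0.0, 0.2, -2.7]
opening: 0.486
grasp_force: 61.9
```

```bash
python3 - <<'E'
from h import *
o=env.get_obs();print({k:np.round(o[k],4).tolist() for k in("time_s","eef_pos","orientation","wrist_force")},un(o["eef_pos"]))
E
```

```text
{'time_s': 15.2, 'eef_pos': [0.5236, 0.0117, 0.0975], 'orientation': [-1.7991, -2.5751, 0.0005], 'wrist_force': [0.0477, 0.202, -2.6671]} [[-0.1706, -0.4951]]
```

Request:
step_arm --increments "0 0 0.002 0 0 0;0 0 0.004 0 0 0;0 0 0.005 0 0 0;0 0 0.006 0 0 0;0 0 0.0065 0 0 0;0 0 0.0065 0 0 0;0 0 0.0065 0 0 0;0 0 0.0065 0 0 0"

```text
time_s: 16.0
eef_pos: [0.5236, 0.0123, 0.095]
orientation: [1.798, 2.576, -0.0]
wrist_force: [-0.4, 0.1, -3.7]
opening: 0.488
grasp_force: 61.9
```

Request:
step_arm --increments "0 0 0.0005 0 0 0;0 0 0.001 0 0 0;0 0 0.0015 0 0 0;0 0 0.002 0 0 0;0 0 0.002 0 0 0;0 0 0.002 0 0 0;0 0 0.002 0 0 0;0 0 0.002 0 0 0"

```text
time_s: 16.8
eef_pos: [0.5236, 0.0123, 0.0944]
orientation: [1.798, 2.576, -0.0]
wrist_force: [-3.2, -0.3, 4.4]
opening: 0.486
grasp_force: 62.4
```

Contact with the rest. Release, then lift clear and look.

Request:
step_arm --increments "0 0 0 0 0 0;0 0 0 0 0 0;0 0 0 0 0 0;0 0 0 0 0 0;0 0 0 0 0 0;0 0 0 0 0 0;0 0 0 0 0 0;0 0 0 0 0 0" --gripper 1

```text
time_s: 17.6
eef_pos: [0.5236, 0.0123, 0.0941]
orientation: [1.798, 2.576, -0.0]
wrist_force: [-1.0, -0.8, 0.1]
opening: 0.998
grasp_force: 0.0
```

Request:
step_arm --increments "0 0 -0.03 0 0 0;0 0 -0.08 0 0 0;0 0 -0.15 0 0 0;0 0 -0.24 0 0 0;0 0 -0.32 0 0 0;0 0 -0.35 0 0 0;0 0 -0.35 0 0 0;0 0 -0.35 0 0 0"

```text
time_s: 18.4
eef_pos: [0.523, 0.0123, 0.2333]
orientation: [-1.798, -2.575, 0.001]
wrist_force: [-0.4, 0.3, -0.5]
opening: 0.997
grasp_force: 0.0
```

```bash
python3 - <<'E'
from h import *
o=env.get_obs();print({k:np.round(o[k],4).tolist() for k in("time_s","eef_pos","orientation","wrist_force","opening")},un(o["eef_pos"]))
C=cam("wrist");np.savez("w7.npz",p=C[0],K=C[1],R=C[2],t=C[3])
cv2.imwrite("pics/w7.png",cv2.resize(C[0][90:300,120:400,::-1],(800,600),interpolation=cv2.INTER_CUBIC))
E
```

```text
{'time_s': 18.4, 'eef_pos': [0.523, 0.0123, 0.2333], 'orientation': [-1.7977, -2.5749, 0.0012], 'wrist_force': [-0.4106, 0.3386, -0.5428], 'opening': 0.9973} [[-0.1699, -0.4948]]
```

View pics/w7.png

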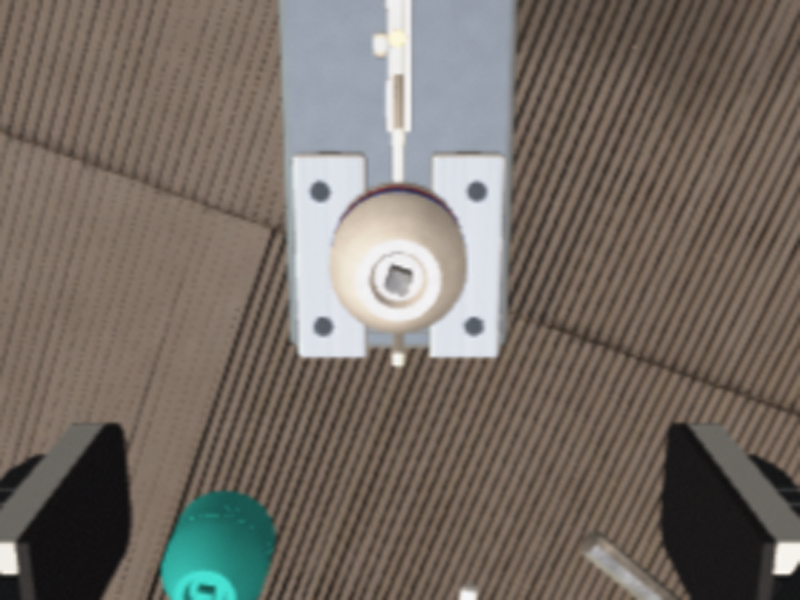

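The chuck stands upright and centred: nose at (398,278), beam at column 398. The sliding jaw's tip is at row 130. Now move shut fingers over the roller.

Request:
step_arm --increments "0.08 0 0 0 0 0;0.18 0 0 0 0 0;0.254 0 0 0 0 0;0.254 0 0 0 0 0;0.254 0 0.08 0 0 0;0.254 0 0.17 0 0 0;0.254 0 0.25 0 0 0;0.254 0 0.3 0 0 0" --gripper -1

```text
time_s: 19.25
eef_pos: [0.4869, 0.1068, 0.1106]
orientation: [-1.796, -2.572, 0.006]
wrist_force: [0.7, 0.1, -0.0]
opening: 0.001
grasp_force: 0.0
```

Request:
step_arm --increments "0 0 0.02 0 0 0;0 0 0.035 0 0 0;0 0 0.045 0 0 0;0 0 0.05 0 0 0;0 0 0.05 0 0 0;0 0 0.05 0 0 0;0 0 0.05 0 0 0;0 0 0.05 0 0 0"

```text
time_s: 20.05
eef_pos: [0.4888, 0.1077, 0.0945]
orientation: [1.798, 2.576, 0.001]
wrist_force: [0.8, -0.4, -0.0]
opening: 0.001
grasp_force: 0.0
```

```bash
python3 l.py
```

```text
u,n,z -0.06856018098146113 -0.4957653632472919 0.09450589175969694 f u,n,z -0.6280360078854927 -0.6354722665245938 -0.03047425752444019
housing far end u -0.05449999999999994
```

Request:
step_arm --increments "0 -0.0015 0.003 0 0 0;0 -0.0015 0.006 0 0 0;0 -0.0015 0.0075 0 0 0;0 -0.0015 0.0085 0 0 0;0 -0.0015 0.009 0 0 0;0 -0.0015 0.0093 0 0 0;0 -0.0015 0.0093 0 0 0;0 -0.0015 0.0093 0 0 0"

```text
time_s: 20.9
eef_pos: [0.488, 0.1075, 0.0907]
orientation: [1.798, 2.576, 0.0]
wrist_force: [-1.0, -0.5, 4.7]
opening: 0.003
grasp_force: 2.6
```

Request:
step_arm --increments "-0.006 0 0.0001 0 0 0;-0.014 0 0.0001 0 0 0;-0.022 0 0.0001 0 0 0;-0.03 0 0.0001 0 0 0;-0.038 0 0.0001 0 0 0;-0.046 0 0.0001 0 0 0;-0.052 0 0.0001 0 0 0;-0.052 0 0.0001 0 0 0"

```text
time_s: 21.7
eef_pos: [0.4952, 0.0878, 0.0907]
orientation: [1.799, 2.576, 0.0]
wrist_force: [-1.1, -0.6, 4.8]
opening: 0.0
grasp_force: 2.6
```

```bash
python3 l.py
```

```text
u,n,z -0.08945010894211246 -0.4949581064644755 0.09068881278626192 f u,n,z -0.17143632189061225 1.1842867779732846 4.813159527320944
housing far end u -0.06499999999999995
```

Request:
step_arm --increments "0 0 -0.006 0 0 0;0.015 0 -0.008 0 0 0;0.027 0 -0.008 0 0 0;0.027 0 -0.004 0 0 0;0.027 0 -0.002 0 0 0;0.027 0 -0.001 0 0 0;0.027 0 0 0 0 0;0.027 0 0 0 0 0"

```text
time_s: 22.55
eef_pos: [0.4915, 0.0981, 0.0907]
orientation: [1.798, 2.576, 0.0]
wrist_force: [-2.6, 1.5, 4.9]
opening: 0.003
grasp_force: 2.6
```

Request:
step_arm --increments "-0.003 0 0 0 0 0;-0.007 0 0 0 0 0;-0.011 0 0 0 0 0;-0.015 0 0 0 0 0;-0.018 0 0 0 0 0;-0.02 0 0 0 0 0;-0.02 0 0 0 0 0;-0.02 0 0 0 0 0"

```text
time_s: 23.35
eef_pos: [0.4943, 0.0904, 0.0907]
orientation: [1.799, 2.576, 0.0]
wrist_force: [-2.0, 0.4, 5.6]
opening: 0.002
grasp_force: 2.5
```

```bash
python3 l.py
```

```text
u,n,z -0.08664959189586267 -0.49495069029665684 0.09073455583847752 f u,n,z 1.0980762195028575 1.6914448740638635 5.573691798991965
housing far end u -0.06949999999999995
```

Request:
step_arm --increments "-0.001 0 0 0 0 0;-0.002 0 0 0 0 0;-0.003 0 0 0 0 0;-0.004 0 0 0 0 0;-0.005 0 0 0 0 0;-0.006 0 0 0 0 0;-0.007 0 0 0 0 0;-0.008 0 0 0 0 0"

```text
time_s: 24.2
eef_pos: [0.4953, 0.0877, 0.0907]
orientation: [-1.799, -2.576, -0.0]
wrist_force: [-2.4, 1.3, 5.2]
opening: 0.001
grasp_force: 2.6
```

```bash
python3 l.py
```

```text
u,n,z -0.0895505380730529 -0.49492266497731413 0.09072408937333336 f u,n,z 2.084035095981426 1.7828478155037177 5.229249875492854
housing far end u -0.07049999999999995
```

Request:
step_arm --increments "-0.002 0 0 0 0 0;-0.004 0 0 0 0 0;-0.006 0 0 0 0 0;-0.008 0 0 0 0 0;-0.01 0 0 0 0 0;-0.011 0 0 0 0 0;-0.012 0 0 0 0 0;-0.013 0 0 0 0 0"

```text
time_s: 25.05
eef_pos: [0.4969, 0.0833, 0.0907]
orientation: [-1.798, -2.575, -0.001]
wrist_force: [-2.4, 6.1, 5.4]
opening: -0.007
grasp_force: 2.6
```

```bash
python3 l.py
```

```text
u,n,z -0.09423134406739275 -0.4949301276657513 0.09069285029625378 f u,n,z 6.610765346156768 0.15437692023312 5.423563671471949
housing far end u -0.07249999999999995
```

The rim force has risen to about 6 N, so the jaw has closed on the chuck. Hold briefly, then measure.

Request:
step_arm --increments "0 0 0 0 0 0;-0.0005 0 0 0 0 0;-0.001 0 0 0 0 0;-0.0015 0 0 0 0 0;-0.002 0 0 0 0 0;-0.0025 0 0 0 0 0;-0.0025 0 0 0 0 0;-0.0025 0 0 0 0 0"

```text
time_s: 25.9
eef_pos: [0.4973, 0.0824, 0.0907]
orientation: [-1.798, -2.575, -0.001]
wrist_force: [-1.6, 4.9, 5.0]
opening: -0.002
grasp_force: 2.5
```

```bash
python3 l.py
```

```text
u,n,z -0.0952595276012438 -0.49497833349639114 0.09070120740072823 f u,n,z 5.1306083407923255 -0.14693895022471626 4.98663745866823
housing far end u -0.07249999999999995
```

The tip slips at about 5 N and the slide stays put, so the chuck is nipped. Lift off straight up and check.

Request:
step_arm --increments "0 0 -0.002 0 0 0;0 0 -0.01 0 0 0;0 0 -0.04 0 0 0;0 0 -0.1 0 0 0;0 0 -0.2 0 0 0;0 0 -0.3 0 0 0;-0.1 0 -0.37 0 0 0;-0.2 0 -0.37 0 0 0"

```text
time_s: 26.75
eef_pos: [0.5272, 0.006, 0.2441]
orientation: [1.79, 2.571, 0.007]
wrist_force: [1.4, 0.6, -0.9]
opening: 0.0
grasp_force: 0.0
```

Request:
step_arm --increments "0 0 0 0 0 0;0 0 0 0 0 0;0 0 0 0 0 0;0 0 0 0 0 0;0 0 0 0 0 0;0 0 0 0 0 0;0 0 0 0 0 0;0 0 0 0 0 0"

```text
time_s: 27.55
eef_pos: [0.525, 0.0068, 0.2384]
orientation: [-1.798, -2.576, 0.0]
wrist_force: [0.3, -0.1, 0.3]
opening: 0.002
grasp_force: 0.0
```

```bash
python3 l.py; python3 - <<'E'
from h import *
C=cam("wrist")
cv2.imwrite("pics/w8.png",cv2.resize(C[0][90:300,120:400,::-1],(800,600),interpolation=cv2.INTER_CUBIC))
E
```

```text
u,n,z -0.17572511202402047 -0.49474271852545965 0.23837085779626552 f u,n,z -0.2552180565680572 -0.2756934291968556 0.2956401080008335
housing far end u -0.07299999999999995
```

View pics/w8.png

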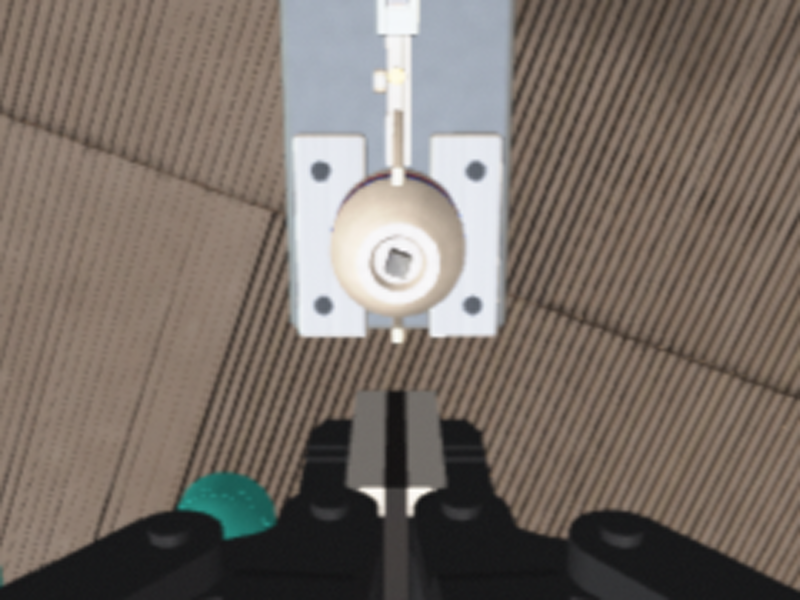

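The sliding jaw tip is against the chuck at (397,178). The chuck is upright and on the beam line, nose at (398,263), and has moved about 3 mm onto the fixed jaw. The hand is clear, so I'm handing in.

```bash
python3 -c "
from cell import env
print(env.close_job())"
```

```text
the job is handed in; nothing more can be done
None
```

I opened the caliper by its roller, stood the bare metal chuck on the part rest, rolled the jaws shut on it and handed the job in at about 28 s; the last view showed it upright and nipped. The nip was inferred from the fingertip slipping at about 5 N while the slide stayed put; the hand-in returned no verdict.

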